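# Slide the pattern block under the jig's leaf spring

### The arm

A 6-joint arm with a two-finger parallel gripper is mounted at the origin on the work surface. World frame = base frame: x ahead of the robot, y to its left, z up, the work surface at z = 0. Lengths are in m, angles in rad, forces in N, time in s.
With the tool pointing down it reaches from about 0.35 to 0.775 m from the base axis. Payload 7.3 kg.
Tool frame: the origin (TCP) lies at the centre of the arm's flange, where the gripper is bolted on; the fingertips stand 178 mm ahead of it and the grasp point (between the pads) lies 159 mm ahead of it; z points along the fingers, y is the line along which they close (so a half turn about z gives the same grasp; the last joint's range is limited). The gripper opens to 92 mm and grips with 3 to 60 N. Pads are 19 mm wide; open, the fingers measure 130 mm over their backs; the gripper's body (75 mm by 190 mm) begins 47 mm behind the grasp point.
Start: joints at [1.125, 0.342, 1.524, -0, 1.275, -0.146], TCP at [0.155, 0.502, 0.405] pointing down, gripper open.
Joint ranges: [-2.53, 2.53], [-0.77, 2.02], [0.04, 2.7], [-1, 4.14], [0.28, 2.66], [-3.11, 3.11]. Speed limits (rad/s): [2.57, 2.57, 3.14, 3.14, 3.14, 3.14].

### API

Orientations are given as [roll, pitch, yaw] about the fixed x, y, z axes, in that order (R = Rz(yaw) Ry(pitch) Rx(roll)).
In Python, from cell import telemetry, vision, ticket gives the robot as it stands.
- The arm moves only by the shell command python3 -m crank 'ROWS' [FORCE]. ROWS is JSON, a list of rows, each a list of 5 numbers: the gripper command: -1 is shut, 1 is fully open, values between are in proportion, then the shift along the tool's x, y, z in mm, then the turn about the tool's z in rad. In form: [[fingers, dx, dy, dz, roll], ...]. A call has 1 to 12 rows; each row is the pose to reach, as a shift and turn from the pose commanded when the call began, along the tool's axes at that moment; what a row does not reach only later rows make up. A row lasts 1/12 s, in which the tool goes at most 41.7 mm and 7.16 degrees, less where a joint would pass 70% of its speed; a pose out of reach is approached as far as the arm can. A call with a gripper value outside its range is refused whole. The fingers move at their own pace and stop on an object; FORCE is the grip in N (left out, the last holds). Time passes only in rows, so rows that repeat a pose let the fingers close. It gives the time, the measured TCP pose, the force, the opening and the grip force at its end, in the units of the state.
- telemetry.observe(): the state, without advancing time (a new reading comes with each control period).
- vision.read_camera(name): name is "side" or "top" or "wrist"; returns (picture, depth): 480x640x3 uint8, red, green, blue; 480x640 float32, m along the optical axis (not along the pixel's ray), 0 where there is no reading.
- vision.get_calibration(name): a dict with "camera_matrix" (3x3 intrinsics, pixels), "rvec" (rotation vector, rad) and "tvec" (3), from world to camera coordinates, as OpenCV has them. Camera axes: x right, y down, z forward; pixel columns grow to the right and rows downward; lengths in m; the calibration is good to about 2 mm. A picture is of the moment at which its call begins: read the wrist's pose just before it. get_calibration takes no time and is no camera call; for the wrist camera it gives the pose at the moment of the call.
- ticket.hand_in(): hands the job in; it is judged then, once.
The state is a dict: "time": time; "qpos": joint angles; "qvel": joint speeds; "joint_efforts": joint torques, N m; "tool_pos": TCP position; "tool_rot": TCP orientation; "contact_force": force on the tool from outside, world axes, zero at the start; "torque": the same for the moment, N m; "opening": finger opening in m; "grip_force": force on a finger pad.
Only numpy, scipy, OpenCV 4.12 (cv2) and the standard library are available. Lean on these libraries where they do the work, as an engineer would, in place of code of your own. Each camera call takes 0.05 s, during which the arm holds its last target. There are 200 camera calls.

### The job

Load the stepped wooden pattern block into the hold-down jig: with the fingertips on its low step, press it down hard against the sprung bed and, keeping it pressed, slide it under the bridge and its leaf spring until its front is fully home against the end stop. Only press and push: never lift the block out of its channel. Then let go and leave the block held down by the jig, and leave the bowl, bottle, tile and scraper where they are.

Things in the scene. Friction and masses are not known exactly. Their poses are not given: they have to be found in the camera images.
- jig: Fixed aluminium jig on the table, base 330 x 125 mm. Its +x is the direction in which the block slides in, z up; origin on the table surface (z 0), on the channel's centreline. Two guide rails, 12 mm thick, inner faces at y +-48 mm, tops 40 mm high, from x -205 to +105 mm. Entry end (-x) open. All heights in this list are above the table.
- bridge (a point): Middle of the underside of the dark steel bridge across the channel, at jig x +27 mm, 62 mm high. The bridge is 14 mm thick along x (jig x +20 to +34 mm), its top 72 mm high (screw heads 75 mm). The leaf spring hangs on its far (+x) side.
- stop (a point): Middle of the upper edge of the end stop's face that looks to the block: jig x +95 mm, 54 mm high. Fully home, the block's front touches this face (block's origin at jig x +22.5 mm); the step and 20 mm of the block's thick part then still stand outside the bridge.
- block: Loose stepped wooden block, 0.22 to 0.4 kg, 145 mm (x) x 92 mm (y), on the sprung bed between the rails (2 mm play each side), its x along the jig's +x. Origin: centre of the underside. Front part, x -22.5 to +72.5 mm, 36 mm thick; rear part a low step, 22 mm thick. Bed up: underside 32 mm high, front top 68 mm: it butts on the bridge. Pressed 6 mm down it just passes under; 12 mm is the most.
- step (a point): Centre of the top of the block's low rear step (50 mm along x, 92 mm across), 47.5 mm behind the block's origin, 22 mm above its underside; 54 mm high with the bed up, 42 mm fully pressed. At the step's front end, 25 mm ahead of this point, stands the upright face of the thick part, 14 mm high, which a fingertip can push against.
- bed (a joint): How far the level sprung bed under the block is pressed down, in m: 0 = up, 0.012 = hard bottom stop. With the block on it, it starts to give at about 3 to 6 N of press and bottoms at about 9 to 12 N. Let go, it springs up, unless the block is held under the bridge. Sliding the pressed block takes about 8 N, and up to 18 N under the leaf spring.
- leaf (a joint): Upward swing of the brass leaf spring, rad; 0 = hanging, its curled tip 51 mm high at jig x +72 mm (50 mm wide, 40 mm long, sloping down from the bridge towards +x). The entering block pushes it up and is dragged: it bears on the block's top with about 6 to 10 N. About 0.13 over a fully pressed block, about 0.3 over one risen against the bridge.
- bowl: Bystander: terracotta bowl, 100 mm across, 50 mm high; origin centre of underside.
- bottle: Bystander: white plastic bottle, 52 mm diameter, 140 mm tall; origin centre of underside.
- tile: Bystander: square terracotta tile, 70 x 70 x 18 mm; origin centre of underside.
- scraper: Bystander: wooden-handled spatula lying flat, 180 mm long along its x; origin on its underside.

How it is judged:
By the outcome, as a careful person would: the job done as asked, in the order asked, and still so for the second after the job is handed in, with the robot touching nothing.
It also fails if it takes over 35 s, if anything falls off the work surface, if the arm or the gripper's body presses on something with over 40 N, if the wrist force passes 120 N, or if a joint passes its speed limit or range.

## Working session

There is one attempt and no reset: what is moved stays moved. The work goes in short steps, Python scripts to look and compute and a shell command to move; the robot and the scene stay as the last step left them, time stands still between calls to the robot, and variables do not carry over. Pictures are saved under pics/ and viewed, at most 10 in all, crops included, and the job is handed in when it is done.

```bash
mkdir -p pics; python3 - <<'E'
from cell import telemetry, vision
import cv2
s=telemetry.observe();print(s)
for n in("top","side"):
    p,d=vision.read_camera(n);cv2.imwrite(f"pics/{n}1.png",p[...,::-1]);
    import numpy as np;np.save(f"pics/{n}1d.npy",d);c=vision.get_calibration(n);print(n,c)
E
```

```text
{'time': 0.0, 'qpos': array([ 1.12499793e+00,  3.42749502e-01,  1.52501407e+00,  2.35977322e-05,
        1.27541111e+00, -1.45992376e-01]), 'qvel': array([ 4.68816961e-04, -8.62185085e-04, -1.53748115e-06,  1.06160743e-03,
       -6.03418571e-04,  1.98872889e-03]), 'joint_efforts': array([-4.63854904e-04, -4.31241095e+01, -2.44217652e+01,  7.18839490e-02,
        5.60309656e-02, -6.01935858e-05]), 'tool_pos': array([0.1549656 , 0.50147101, 0.40403188]), 'tool_rot': array([-3.14003074e+00, -2.52468879e-04,  2.84177955e+00]), 'contact_force': array([-0.21811662,  0.09641926,  1.03241876]), 'torque': array([-0.01542355,  0.05812282,  0.02502043]), 'grip_force': 0.0, 'opening': 0.09205847592207232}
top {'camera_matrix': array([[502.87677414,   0.        , 319.37137607],
       [  0.        , 502.87677414, 241.27803924],
       [  0.        ,   0.        ,   1.        ]]), 'rvec': array([ 2.02386508, -2.21349545,  0.22858795]), 'tvec': array([0.17313437, 0.56585731, 0.71008639])}
side {'camera_matrix': array([[512.28440718,   0.        , 325.82837259],
       [  0.        , 512.28440718, 235.87014938],
       [  0.        ,   0.        ,   1.        ]]), 'rvec': array([ 0.75499752, -2.49343355,  1.22407717]), 'tvec': array([0.56554404, 0.20075986, 0.5558266 ])}
```

View pics/top1.png

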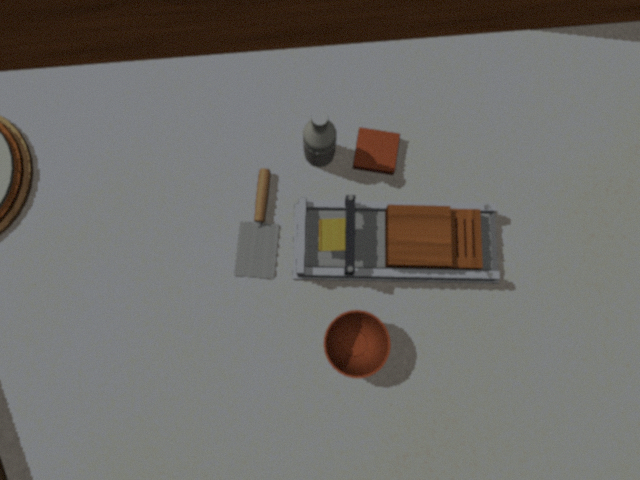

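View pics/side1.png

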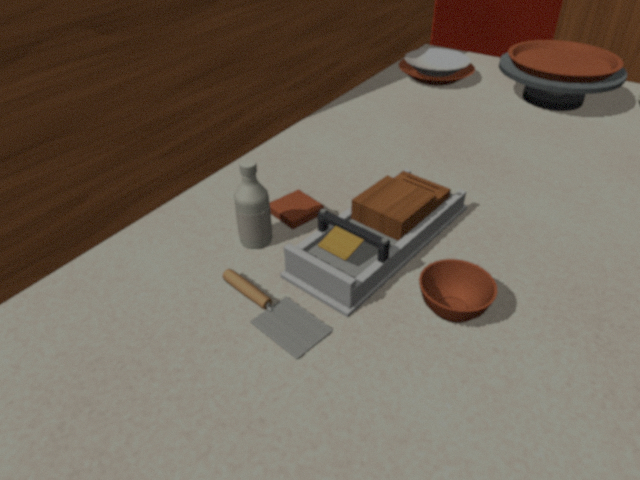

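Top view: the stop is at the left (col ~303), with the bridge at col 350 (rows 198–272). The block spans cols 387–483 and rows 206–268, with its grooved step at cols 452–483. The bowl is at (357,344) and the tile at (377,151). The side view shows the same layout, with the step's far edge near (430,180).

```bash
cat > h.py <<'E'
import numpy as np, cv2
from cell import vision, telemetry
def cal(n):
    c=vision.get_calibration(n);R=cv2.Rodrigues(c["rvec"])[0];return c["camera_matrix"],R,np.ravel(c["tvec"])
def ray(n,uv,z):
    K,R,t=cal(n);uv=np.atleast_2d(uv).astype(float)
    r=(np.linalg.inv(K)@np.c_[uv,np.ones(len(uv))].T).T@R; o=-R.T@t
    return o+r*((z-o[2])/r[:,2])[:,None]
def cloud(n,d,m):
    K,R,t=cal(n);v,u=np.nonzero(m&(d>0));p=(np.linalg.inv(K)@np.c_[u,v,np.ones(len(u))].T).T*d[v,u][:,None]
    return (p-t)@R,np.c_[u,v]
E
python3 - <<'E'
from h import *
np.set_printoptions(precision=4,suppress=True)
p=cv2.imread("pics/top1.png");d=np.load("pics/top1d.npy")
h=cv2.cvtColor(p,cv2.COLOR_BGR2HSV)
red=(h[...,1]>120)&(h[...,2]>40)&((h[...,0]<18)|(h[...,0]>172))
n,l,st,c=cv2.connectedComponentsWithStats(red.astype('uint8'))
for i in range(1,n):
    if st[i,4]>150: print(i,st[i],c[i])
b=l==l[235,415]
P,uv=cloud("top",d,b)
print("block z pct",np.percentile(P[:,2],[2,10,30,50,70,90,98]))
for nm,(a,e) in dict(thick=(392,446),step=(456,479)).items():
    m=(uv[:,0]>a)&(uv[:,0]<e)&(uv[:,1]>214)&(uv[:,1]<262);print(nm,np.median(P[m],0),P[m].std(0))
r=cv2.minAreaRect(uv.astype('float32'));print(r); bx=cv2.boxPoints(r);print(bx)
# rail direction/jig centreline from block sides: row edges per column
cols=np.arange(392,476,2);mid=[];
for u in cols:
    v=np.nonzero(b[:,u])[0];mid.append((v.min(),v.max()))
mid=np.array(mid)
print(mid[::6].T)
for nm,uvs,z in (("corners54",bx,.054),("corners68",bx,.068),("bridge72",[(350,198),(350,272)],.072),("stop54",[(305,205),(305,268)],.054),("entry40",[(488,208),(497,274)],.04)): print(nm,ray("top",uvs,z))
m=np.zeros(d.shape,bool);m[205:265,346:354]=1;Q,_=cloud("top",d,m);print("bridge",np.median(Q[Q[:,2]>.06],0))
crop=np.hstack([cv2.resize(p[185:290,285:505],None,fx=3.4,fy=3.4)]);cv2.imwrite("pics/c1.png",crop)
E
```

```text
1 [    0     0   640    70 26153] [262.8761  24.4749]
4 [   0  122   32  108 1163] [ 14.2322 175.362 ]
5 [ 354  128   45   45 1578] [376.2871 150.135 ]
15 [ 386  206   96   63 5647] [432.9235 236.9602]
19 [ 324  311   66   67 3373] [357.1414 343.6582]
block z pct [0.0534 0.0553 0.058  0.0692 0.0702 0.0713 0.0723]
thick [ 0.5681 -0.0274  0.07  ] [0.0208 0.0231 0.0012]
step [ 0.5643 -0.1045  0.056 ] [0.0211 0.0102 0.0013]
((433.57623291015625, 236.66983032226562), (97.29058074951172, 60.48918151855469), 2.38594388961792)
[[383.714  264.8631]
 [386.2322 204.4263]
 [483.4384 208.4766]
 [480.9203 268.9133]]
[[206 206 206 207 207 210 210]
 [265 265 265 266 266 266 268]]
corners54 [[ 0.5346  0.0278  0.054 ]
 [ 0.6288  0.0129  0.054 ]
 [ 0.6089 -0.1369  0.054 ]
 [ 0.5153 -0.1184  0.054 ]]
corners68 [[ 0.5326  0.0299  0.068 ]
 [ 0.625   0.0153  0.068 ]
 [ 0.6055 -0.1318  0.068 ]
 [ 0.5136 -0.1136  0.068 ]]
bridge72 [[0.6389 0.0697 0.072 ]
 [0.5259 0.0813 0.072 ]]
stop54 [[0.639  0.1389 0.054 ]
 [0.5405 0.1472 0.054 ]]
entry40 [[ 0.6124 -0.1494  0.04  ]
 [ 0.5069 -0.1467  0.04  ]]
bridge [0.5818 0.0765 0.0741]
```

View pics/c1.png

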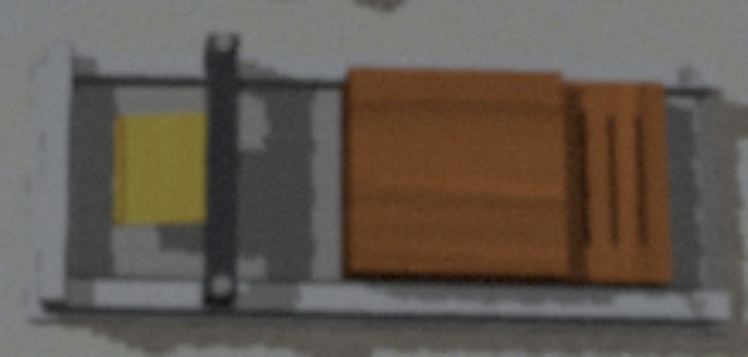

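The crop shows the block's thick part at crop x 345–562 and its step at 562–668. The bridge is at x 222 (screws at y 42 and 287), and the stop face is at x ~70. The channel points about 84.5° in world, almost along +y. I'll move over the step now, then look with the wrist camera.

```bash
python3 -m crank '[[-0.35,-284,-227,0,1.365],[-0.35,-284,-227,0,1.365],[-0.35,-284,-227,0,1.365],[-0.35,-284,-227,0,1.365],[-0.35,-284,-227,0,1.365],[-0.35,-284,-227,0,1.365],[-0.35,-284,-227,0,1.365],[-0.35,-284,-227,0,1.365],[-0.35,-284,-227,0,1.365],[-0.35,-284,-227,0,1.365],[-0.35,-284,-227,0,1.365],[-0.35,-284,-227,0,1.365]]' 20
python3 - <<'E'
from h import *
np.set_printoptions(precision=4,suppress=True)
s=telemetry.observe();p=s["tool_pos"];a=s["tool_rot"][2];print(p,s["tool_rot"],s["opening"])
d=np.array([.563,-.1])-p[:2];print("tool dx,dy mm",1e3*(d@[np.cos(a),np.sin(a)]),1e3*(d@[np.sin(a),-np.cos(a)]))
print("bottle,bowl", ray("top",[(320,155)],.02),ray("top",[(357,344)],.05))
E
```

```text
time: 1.1
tool_pos: [0.3596, 0.2001, 0.4045]
tool_rot: [-3.141, 0.0, 1.471]
contact_force: [-0.1, 0.4, 0.5]
opening: 0.0299
grip_force: 0.0
[0.3596 0.2001 0.4045] [-3.141   0.0001  1.4708] 0.029865141462030145
tool dx,dy mm -278.3392534736781 232.3249282172979
bottle,bowl [[0.7321 0.1069 0.02  ]] [[0.4211 0.0802 0.05  ]]
```

```bash
python3 -m crank '[[-0.35,-278,232,0,0],[-0.35,-278,232,0,0],[-0.35,-278,232,0,0],[-0.35,-278,232,0,0],[-0.35,-278,232,0,0],[-0.35,-278,232,0,0],[-0.35,-278,232,0,0],[-0.35,-278,232,0,0],[-0.35,-278,232,0,0],[-0.35,-278,232,0,0],[-0.35,-278,232,0,0]]'
python3 - <<'E'
from h import *
c=cal("wrist");p,d=vision.read_camera("wrist");cv2.imwrite("pics/w1.png",p[...,::-1]);np.savez("pics/w1.npz",d=d,K=c[0],R=c[1],t=c[2]);print(-c[1].T@c[2],telemetry.observe()["tool_pos"])
E
```

```text
time: 2.02
tool_pos: [0.5646, -0.0985, 0.4036]
tool_rot: [-3.14, -0.001, 1.478]
contact_force: [-1.0, 0.3, -0.9]
opening: 0.0296
grip_force: 0.0
[ 0.57159543 -0.02824404  0.38362826] [ 0.56406798 -0.09737387  0.4039427 ]
```

View pics/w1.png

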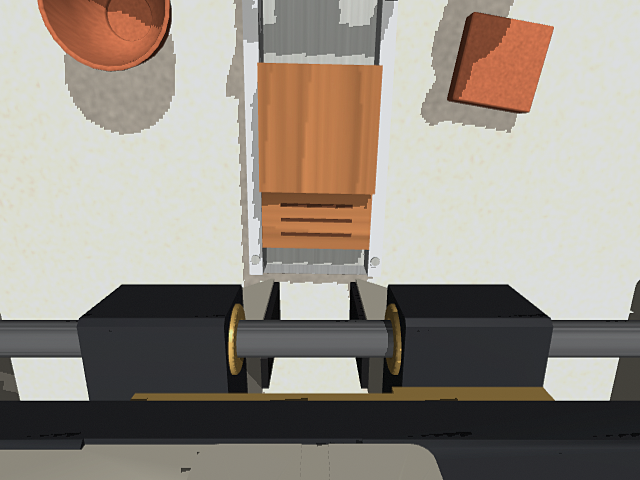

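The wrist view shows the thick part's top with corners at about (258,63), (383,65), (377,194) and (260,192). The step's rear edge runs from (262,247) to (367,250), and there is a rail on each side. Next I'll measure the block's frame.

```bash
python3 - <<'E'
from h import *
np.set_printoptions(precision=4,suppress=True)
z=np.load("pics/w1.npz");K,R,t,d=z["K"],z["R"],z["t"],z["d"]
p=cv2.imread("pics/w1.png");h=cv2.cvtColor(p,cv2.COLOR_BGR2HSV)
m=((h[...,1]>90)&(h[...,0]<20)).astype('uint8');m=cv2.morphologyEx(m,cv2.MORPH_CLOSE,np.ones((9,9)))
n,l=cv2.connectedComponents(m);b=l==l[130,320]
def rz(uv,zz):
    uv=np.atleast_2d(uv).astype(float);r=(np.linalg.inv(K)@np.c_[uv,np.ones(len(uv))].T).T@R;o=-R.T@t
    return (o+r*((zz-o[2])/r[:,2])[:,None])
def cl(mm):
    v,u=np.nonzero(mm&(d>0));q=(np.linalg.inv(K)@np.c_[u,v,np.ones(len(u))].T).T*d[v,u][:,None];return (q-t)@R
for nm,(r0,r1) in dict(thick=(75,180),step=(215,240)).items():
    mm=np.zeros_like(b);mm[r0:r1,270:362]=1;q=cl(mm&b);print(nm,"depth z",np.median(q[:,2]))
def edges(r0,r1,zz):
    L=[];Rr=[]
    for v in range(r0,r1):
        u=np.nonzero(b[v])[0];L.append((u.min()-.5,v));Rr.append((u.max()+.5,v))
    out=[]
    for e in(L,Rr):
        q=rz(e,zz)[:,:2].astype('float32');f=cv2.fitLine(q,cv2.DIST_HUBER,0,.001,.001).ravel();out.append(f)
    return out
for nm,a in dict(thick=edges(75,185,.068),step=edges(205,242,.054)).items():
    for f in a: print(nm,"yaw",np.arctan2(f[1],f[0])%np.pi,"pt",f[2:])
cs=range(280,352)
rear=rz([(u,np.nonzero(b[:,u])[0].max()+.5) for u in cs],.054).mean(0)
front=rz([(u,np.nonzero(b[:,u])[0].min()-.5) for u in cs],.068).mean(0)
print("rear",rear,"front",front,np.linalg.norm((front-rear)[:2]))
# triangulate step rear mid with top view (crop (668,183) -> px)
K2,R2,t2=cal("top");P1=K@np.c_[R,t];P2=K2@np.c_[R2,t2]
for a,c in (((262,247.5),(285+673/3.4,185+282/3.4)),((368,250),(285+663/3.4,185+84/3.4)),((258,63),(285+343/3.4,185+275/3.4)),((382,65),(285+350/3.4,185+68/3.4))):
    X=cv2.triangulatePoints(P1,P2,np.array(a,float),np.array(c,float));print("tri",(X[:3]/X[3]).ravel())
s=telemetry.observe();print(s["tool_pos"],s["tool_rot"])
E
```

```text
thick depth z 0.06805423377864611
step depth z 0.054122184263105666
thick yaw 1.4546082 pt [ 0.5287 -0.0187]
thick yaw 1.4578726 pt [ 0.6197 -0.0313]
step yaw 1.4437383 pt [ 0.5195 -0.0984]
step yaw 1.4628564 pt [ 0.611  -0.1078]
rear [ 0.5631 -0.1243  0.054 ] front [0.5763 0.02   0.068 ] 0.14498865724822374
tri [ 0.5167 -0.1212  0.0531]
tri [ 0.6079 -0.1315  0.0522]
tri [0.5326 0.0255 0.0576]
tri [0.6232 0.0137 0.0725]
[ 0.5641 -0.0974  0.4039] [-3.1398 -0.0008  1.479 ]
```

```bash
python3 - <<'E'
from h import *
np.set_printoptions(precision=4,suppress=True)
z=np.load("pics/w1.npz");K,R,t,d=z["K"],z["R"],z["t"],z["d"]
v,u=np.nonzero(d>0);q=((np.linalg.inv(K)@np.c_[u,v,np.ones(len(u))].T).T*d[v,u][:,None]-t)@R
for s in(-1,1):
    e=(q[:,0]-.5742)-(q[:,1]+.025)*.1153
    m=(abs(q[:,2]-.04)<.0025)&(abs(e*s-.054)<.014)&(q[:,1]>-.14)&(q[:,1]<.05)
    f=cv2.fitLine(q[m][:,:2].astype('float32'),cv2.DIST_HUBER,0,.0005,.0005).ravel();print(m.sum(),"rail yaw",np.arctan2(f[1],f[0])%np.pi,"x at y=-.09,.05",[f[2]+(y-f[3])*f[0]/f[1] for y in(-.09,.05)])
E
```

```text
3065 rail yaw 1.4635366 x at y=-.09,.05 [np.float32(0.5121468), np.float32(0.52722096)]
2964 rail yaw 1.4605712 x at y=-.09,.05 [np.float32(0.6215924), np.float32(0.63708675)]
```

```bash
python3 -m crank '[[-0.35,6,2,30,0.016],[-0.35,6,2,70,0.016],[-0.35,6,2,110,0.016],[-0.35,6,2,145,0.016],[-0.35,6,2,160,0.016],[-0.35,6,2,160,0.016],[-0.35,6,2,160,0.016]]'
python3 - <<'E'
from h import *
p,d=vision.read_camera("side");cv2.imwrite("pics/s2.png",cv2.resize(p[130:330,270:500,::-1],None,fx=2.6,fy=2.6))
print(telemetry.observe()["tool_pos"],telemetry.observe()["contact_force"])
E
```

```text
time: 2.65
tool_pos: [0.5665, -0.0905, 0.2449]
tool_rot: [-3.14, -0.0, 1.464]
contact_force: [-0.2, -1.4, -0.0]
opening: 0.03
grip_force: 0.0
[ 0.56697995 -0.09090579  0.2461011 ] [ 0.96432111 -0.79200867  0.48217882]
```

View pics/s2.png

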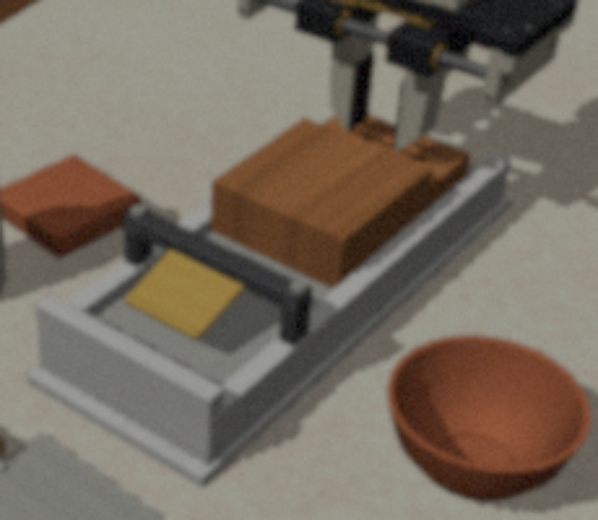

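The side view shows both fingertips (at about (350,120) and (410,140)) over the step, behind the thick part. Next I'll press down in steps.

```bash
python3 -m crank '[[-0.35,0,0,6,0],[-0.35,0,0,10,0],[-0.35,0,0,14,0],[-0.35,0,0,18,0],[-0.35,0,0,22,0],[-0.35,0,0,25,0],[-0.35,0,0,25,0],[-0.35,0,0,25,0]]'
```

```text
time: 3.37
tool_pos: [0.5671, -0.0919, 0.2208]
tool_rot: [3.14, -0.0, 1.461]
contact_force: [-1.1, 1.6, 9.0]
opening: 0.0301
grip_force: 4.6
```

```bash
python3 -m crank '[[-0.35,0,0,2,0],[-0.35,0,0,3,0],[-0.35,0,0,3,0],[-0.35,0,0,3,0]]'
```

```text
time: 3.7
tool_pos: [0.567, -0.0918, 0.22]
tool_rot: [3.139, 0.0, 1.461]
contact_force: [-5.7, 2.8, 24.0]
opening: 0.0298
grip_force: 12.1
```

```bash
python3 -m crank '[[-0.35,2,0,0,0],[-0.35,5,0,0,0],[-0.35,8,0,0,0],[-0.35,12,0,0,0],[-0.35,16,0,0,0],[-0.35,20,0,0,0],[-0.35,25,0,0,0],[-0.35,30,0,0,0],[-0.35,35,0,0,0],[-0.35,40,0,0,0],[-0.35,40,0,0,0]]'
python3 - <<'E'
from h import *
p,d=vision.read_camera("side");cv2.imwrite("pics/s3.png",cv2.resize(p[130:330,270:500,::-1],None,fx=2.6,fy=2.6))
E
```

```text
time: 4.62
tool_pos: [0.5727, -0.054, 0.2201]
tool_rot: [3.133, 0.004, 1.461]
contact_force: [-0.1, -9.1, 17.8]
opening: 0.03
grip_force: 12.7
```

View pics/s3.png

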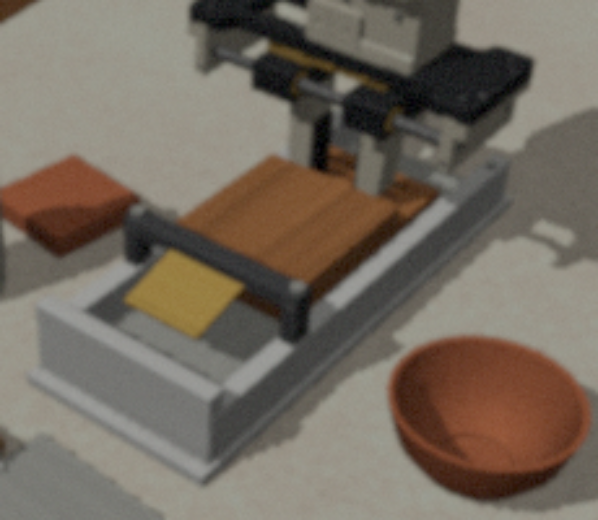

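The block is pressed and sliding, with its front edge just reaching the bridge and the fingers against the step face. I'll keep pushing and press slightly harder.

```bash
python3 -m crank '[[-0.35,3,0,1,0],[-0.35,7,0,1,0],[-0.35,11,0,1,0],[-0.35,15,0,1,0],[-0.35,19,0,1,0],[-0.35,23,0,1,0],[-0.35,27,0,1,0],[-0.35,31,0,1,0],[-0.35,35,0,1,0],[-0.35,40,0,1,0],[-0.35,45,0,1,0],[-0.35,45,0,1,0]]'
```

```text
time: 5.67
tool_pos: [0.5775, -0.0104, 0.2201]
tool_rot: [3.133, 0.006, 1.462]
contact_force: [-6.5, -16.2, 26.7]
opening: 0.0297
grip_force: 16.9
```

```bash
python3 -m crank '[[-0.35,4,0,0,0],[-0.35,8,0,0,0],[-0.35,12,0,0,0],[-0.35,16,0,0,0],[-0.35,20,0,0,0],[-0.35,24,0,0,0],[-0.35,28,0,0,0],[-0.35,32,0,0,0],[-0.35,36,0,0,0],[-0.35,39,0,0,0],[-0.35,42,0,0,0],[-0.35,42,0,0,0]]'
```

```text
time: 6.67
tool_pos: [0.582, 0.0295, 0.2201]
tool_rot: [3.134, 0.008, 1.461]
contact_force: [-7.0, -26.2, 27.8]
opening: 0.03
grip_force: 21.2
```

```bash
python3 -m crank '[[-0.35,2,0,0,0],[-0.35,3,0,0,0],[-0.35,4,0,0,0],[-0.35,4,0,0,0]]'
python3 - <<'E'
from h import *
p,d=vision.read_camera("side");cv2.imwrite("pics/s4.png",cv2.resize(p[130:330,270:500,::-1],None,fx=2.6,fy=2.6))
E
```

```text
time: 7.0
tool_pos: [0.5824, 0.0335, 0.2201]
tool_rot: [3.134, 0.008, 1.461]
contact_force: [-7.0, -25.9, 27.4]
opening: 0.03
grip_force: 21.2
```

View pics/s4.png

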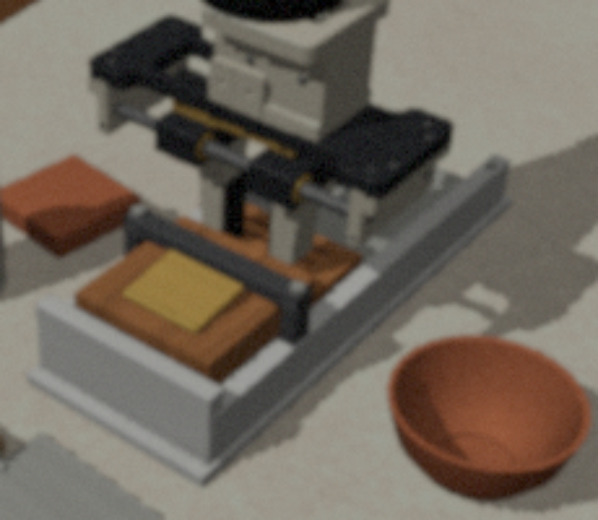

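Still sliding: force is steady and the tool moved the full 4 mm. The block has gone under the leaf, with a gap of roughly 10 mm left to the stop. I'll continue until the force rises.

```bash
python3 -m crank '[[-0.35,2,0,0,0],[-0.35,4,0,0,0],[-0.35,6,0,0,0],[-0.35,7,0,0,0],[-0.35,7,0,0,0]]'
```

```text
time: 7.47
tool_pos: [0.5832, 0.0403, 0.2201]
tool_rot: [3.134, 0.009, 1.461]
contact_force: [-7.4, -27.0, 27.4]
opening: 0.0301
grip_force: 21.7
```

```bash
python3 -m crank '[[-0.35,2,0,0,0],[-0.35,3,0,0,0],[-0.35,4,0,0,0],[-0.35,4,0,0,0]]'; python3 -m crank '[[-0.35,1,0,0,0],[-0.35,2,0,0,0],[-0.35,2,0,0,0],[-0.35,2,0,0,0]]'
```

```text
time: 7.8
tool_pos: [0.5835, 0.0413, 0.2202]
tool_rot: [3.135, 0.014, 1.462]
contact_force: [-10.0, -43.0, 29.2]
opening: 0.0298
grip_force: 27.8
time: 8.13
tool_pos: [0.5836, 0.0418, 0.2202]
tool_rot: [3.136, 0.016, 1.462]
contact_force: [-10.7, -51.0, 30.4]
opening: 0.0302
grip_force: 30.9
```

The horizontal force rose to 51 N with no further travel, so the block is home. I'll relax the push while keeping the press on.

```bash
python3 -m crank '[[-0.35,-1,0,0,0],[-0.35,-3,0,0,0],[-0.35,-5,0,0,0],[-0.35,-5,0,0,0],[-0.35,-5,0,0,0]]'
```

```text
time: 8.55
tool_pos: [0.5832, 0.0405, 0.2201]
tool_rot: [3.135, 0.009, 1.461]
contact_force: [-8.0, -30.9, 27.0]
opening: 0.0298
grip_force: 23.0
```

```bash
python3 -m crank '[[-0.35,-2,0,-1,0],[-0.35,-3,0,-2,0],[-0.35,-4,0,-3,0],[-0.35,-4,0,-4,0],[-0.35,-4,0,-4,0],[-0.35,-4,0,-4,0]]'
```

```text
time: 9.05
tool_pos: [0.5831, 0.0394, 0.2205]
tool_rot: [3.136, 0.004, 1.461]
contact_force: [5.2, -15.0, -0.7]
opening: 0.0297
grip_force: 7.9
```

```bash
python3 -m crank '[[-0.35,-2,0,0,0],[-0.35,-4,0,0,0],[-0.35,-4,0,0,0],[-0.35,-4,0,0,0]]'
```

```text
time: 9.38
tool_pos: [0.5815, 0.0381, 0.2203]
tool_rot: [3.14, 0.0, 1.461]
contact_force: [1.3, -2.1, 5.3]
opening: 0.0297
grip_force: 2.4
```

```bash
python3 -m crank '[[-0.35,0,0,-3,0],[-0.35,0,0,-6,0],[-0.35,0,0,-9,0],[-0.35,0,0,-12,0],[-0.35,0,0,-16,0],[-0.35,0,0,-20,0],[-0.35,0,0,-20,0],[-0.35,0,0,-20,0]]'
python3 - <<'E'
from h import *
p,d=vision.read_camera("side");np.save("pics/s5d.npy",d);cv2.imwrite("pics/s5.png",cv2.resize(p[190:310,280:440,::-1],None,fx=4,fy=4,interpolation=2))
E
```

```text
time: 10.05
tool_pos: [0.5812, 0.0383, 0.2401]
tool_rot: [3.141, -0.0, 1.461]
contact_force: [-0.7, -0.4, 0.2]
opening: 0.0294
grip_force: 0.0
```

View pics/s5.png

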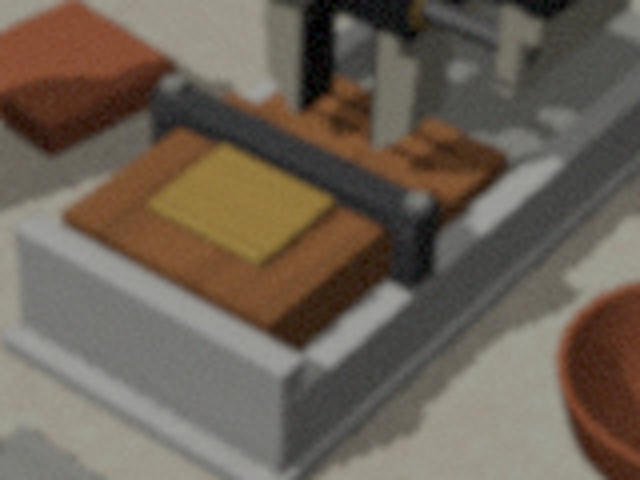

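The block is held under the bridge with its front at the stop plate. The fingers are free above the step. I'll rise and measure the front gap with the wrist and top cameras.

```bash
python3 -m crank '[[-0.35,0,0,-30,0],[-0.35,0,0,-70,0],[-0.35,0,0,-110,0],[-0.35,10,0,-150,0],[-0.35,20,0,-165,0],[-0.35,30,0,-165,0],[-0.35,30,0,-165,0],[-0.35,30,0,-165,0]]'
python3 - <<'E'
from h import *
np.set_printoptions(precision=4,suppress=True)
K,R,t=cal("wrist");p,d=vision.read_camera("wrist");cv2.imwrite("pics/w2.png",p[...,::-1])
v,u=np.nonzero(d>0);q=((np.linalg.inv(K)@np.c_[u,v,np.ones(len(u))].T).T*d[v,u][:,None]-t)@R
dr=np.array([np.cos(1.462),np.sin(1.462)]);o=np.array([.5669,-.09])
x=(q[:,:2]-o)@dr;y=(q[:,:2]-o)@[-dr[1],dr[0]]
for a in(-.036,.036):
    m=abs(y-a)<.006
    for k in np.arange(.07,.26,.006):
        g=m&(abs(x-k)<.003)
        if g.any(): print(f"{k:.3f}:{np.median(q[g,2])*1e3:.0f}",end=" ")
    print()
    b=m&(q[:,2]>.059)&(x>.18)
    print("front edge along",np.percentile(x[b],99.5))
m=(abs(y)<.04)&(abs(q[:,2]-.054)<.002)&(x>.1);print("z54 pts",np.percentile(x[m],[1,25,50,75,99]))
E
```

```text
time: 10.77
tool_pos: [0.5841, 0.0685, 0.403]
tool_rot: [-3.139, 0.0, 1.462]
contact_force: [0.1, -0.9, -0.5]
opening: 0.0298
grip_force: 0.0
0.070:23 0.076:23 0.082:23 0.094:45 0.100:45 0.106:45 0.112:45 0.118:46 0.124:45 0.130:45 0.136:45 0.142:59 0.148:59 0.154:59 0.160:72 0.166:72 0.172:72 0.178:333 0.184:328 0.190:314 0.196:309 0.202:59 0.208:59 0.214:59 0.220:59 0.226:59 0.232:59 0.238:54 0.244:54 0.250:8 0.256:1 
front edge along 0.23114422035837015
0.070:23 0.076:23 0.082:24 0.088:44 0.094:45 0.100:45 0.106:45 0.112:45 0.118:45 0.124:45 0.130:45 0.136:45 0.142:59 0.148:60 0.154:59 0.160:72 0.166:72 0.172:71 0.178:314 0.184:331 0.190:315 0.196:309 0.202:59 0.208:59 0.214:59 0.220:59 0.226:59 0.232:59 0.238:54 0.244:54 0.250:8 0.256:1 
front edge along 0.22981382974187786
z54 pts [0.2357 0.2388 0.2418 0.2447 0.2471]
```

View pics/w2.png

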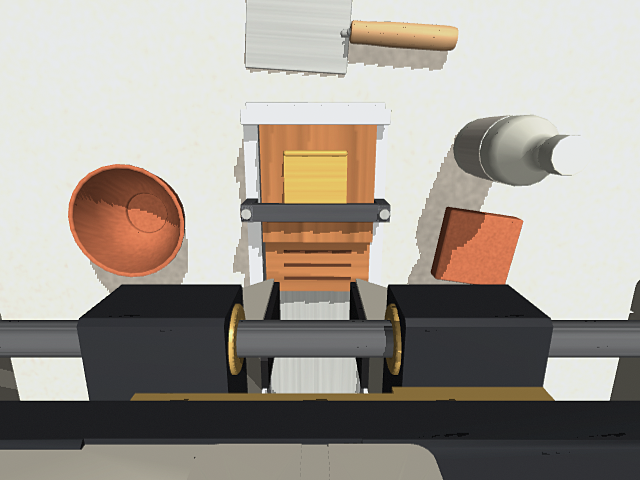

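The wrist view shows the block's front edge (row ~124) meeting the white stop bar (rows 103–124), with the leaf on top of the block and the bystanders untouched. One finer check of the gap, and of whether the block is stable.

```bash
python3 - <<'E'
from h import *
np.set_printoptions(precision=4,suppress=True)
K,R,t=cal("wrist");p,d=vision.read_camera("wrist")
v,u=np.nonzero(d>0);q=((np.linalg.inv(K)@np.c_[u,v,np.ones(len(u))].T).T*d[v,u][:,None]-t)@R
dr=np.array([np.cos(1.462),np.sin(1.462)]);o=np.array([.5669,-.09])
x=(q[:,:2]-o)@dr;y=(q[:,:2]-o)@[-dr[1],dr[0]]
for a in(-.036,0,.036):
    m=abs(y-a)<.006;w=m&(x>.1)
    blk=w&(abs(q[:,2]-.0592)<.0015);stp=w&(abs(q[:,2]-.054)<.0015)&(x>.225);low=w&(q[:,2]<.05)&(x>.225)&(x<.243)
    print(a,"block front",x[blk].max(),"stop",x[stp].min(),x[stp].max(),"low pts between",low.sum(),"z",q[blk,2].mean(), "step front",x[m&(abs(q[:,2]-.0592)<.0015)].min())
print(p[114:132:1,[275,365]].tolist())
E
```

```text
-0.036 block front 0.23520453968213373 stop 0.23601476026849982 0.24662581456198046 low pts between 0 z 0.059285519957655824 step front 0.14039295906710045
0 block front 0.23522094687935877 stop 0.23603895335085998 0.24665000851945404 low pts between 0 z 0.05926885041758914 step front 0.14045732510573558
0.036 block front 0.23524260062502783 stop 0.23605962700066152 0.2466776419113008 low pts between 0 z 0.05930079967200758 step front 0.14034434850978905
[[[232, 235, 237], [232, 234, 237]], [[232, 234, 237], [232, 234, 237]], [[232, 234, 236], [232, 234, 236]], [[231, 234, 236], [232, 234, 236]], [[232, 234, 237], [232, 234, 237]], [[232, 234, 237], [232, 234, 237]], [[232, 235, 237], [232, 234, 237]], [[234, 237, 239], [234, 236, 239]], [[234, 239, 243], [235, 240, 243]], [[202, 205, 206], [197, 202, 204]], [[163, 101, 56], [127, 83, 50]], [[203, 130, 77], [200, 128, 76]], [[201, 130, 81], [195, 128, 80]], [[201, 131, 81], [193, 127, 79]], [[200, 131, 81], [193, 127, 79]], [[199, 130, 80], [193, 127, 79]], [[201, 131, 82], [194, 127, 79]], [[200, 131, 81], [193, 126, 78]]]
```

```bash
python3 -c "
from cell import ticket;print(ticket.hand_in())"
```

```text
the job is handed in; nothing more can be done
None
```

The block is in the jig, fully home against the end stop with no measurable gap and held down under the bridge and leaf spring; the gripper is clear, the bowl, bottle, tile and scraper were never touched, and the job was handed in at about 11 s.

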